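Let one pair of batteries out of the desk dispenser

ROBOT

A 7-joint arm with a two-finger parallel gripper is mounted at the origin on the work surface; the furniture and walls round the work are solid. World frame = base frame: x ahead of the robot, y to its left, z up, the work surface at z = 0. Lengths are in m, angles in rad, forces in N, time in s.
With the tool pointing down it reaches from about 0.425 to 0.925 m from the base axis. Payload 6.8 kg.
Tool frame: the origin (TCP) lies on the centre line of the jaws, within the pads' length; the fingertips stand bot.tip_reach ahead of it and the grasp point (between the pads) lies 3 mm ahead of it (bot.tip_reach is the distance from the TCP to the fingertips, in m); z points along the fingers, y is the line along which they close (so a half turn about z gives the same grasp; the last joint's range is limited). The gripper opens to 85 mm and grips with 20 to 120 N. Pads are 22 mm wide; open, the fingers measure 114 mm over their backs; the gripper's body (76 mm by 85 mm) begins 54 mm behind the grasp point. The pads swing forward as they close: fully open they stand 13 mm farther back than shut.
Start: joints at [1.147, 0.477, 0.022, 1.555, -0.011, 1.109, -0.083], TCP at [0.21, -0.642, 0.253] pointing down, gripper open.
Joint ranges: [-2.96, 2.96], [-0.34, 2.1], [-1.41, 1.46], [0.24, 2.44], [-1.37, 4.51], [0.17, 1.92], [-2.96, 2.96]. Speed limits (rad/s): [2.39, 2.39, 3.14, 3.14, 3.14, 3.14, 3.14].

INTERFACE

Orientations are given as a unit quaternion [w, x, y, z].
In Python, from station import bot gives the robot as it stands.
- The arm moves only by the tool jog_arm, never from a script. Its argument "deltas" is a list of rows, each a list of 7 numbers: the shift along the world's x, y, z in m, then the turn, a rotation vector about the world's x, y, z in rad, then the opening, from 0 (shut) to 1 (fully open). In form: [[x, y, z, rx, ry, rz, grip], ...]. A call has 1 to 10 rows; each row shifts and turns the commanded pose from where the row before left it; what a row does not reach is not made up. A row lasts 1/10 s, in which the tool goes at most 50 mm and 8.59 degrees, less where a joint would pass 70% of its speed; a pose out of reach is approached as far as the arm can. A call with a gripper value outside its range is refused whole. The fingers move at their own pace and stop on an object; "newtons" is the grip in N (left out, the last holds). Time passes only in rows, so rows that do not move let the fingers close. It gives the time, the measured TCP pose, the force, the opening and the grip force at its end, in the units of the state.
- bot.get_obs(): the state, without advancing time (a new reading comes with each control period).
- bot.read_camera(name): name is "scene" or "top" or "wrist"; returns a dict with "img" (480x640x3 uint8, red, green, blue), "K" (3x3 intrinsics, pixels), "eye" and "attitude" of the camera in the world. Camera axes: x right, y down, z forward; pixel columns grow to the right and rows downward; lengths in m; the calibration is good to about 2 mm. The wrist camera is an equidistant fisheye: a pixel r from the principal point sees the ray r / f radians off the axis. A picture is of the moment at which its call begins. There is no depth.
- bot.hand_in(): hands the job in; it is judged then, once.
The state is a dict: "t": time; "q": joint angles; "joint_vel": joint speeds; "joint_torque": joint torques, N m; "eef_pos": TCP position; "tool_rot": TCP orientation; "contact_force": force on the tool from outside, world axes, zero at the start; "torque": the same for the moment, N m; "gripper_width": opening from 0.0 (shut) to 1.0 (fully open); "grasp_force": force on a finger pad.
Only numpy, scipy, OpenCV 4.12 (cv2) and the standard library are available. Lean on these libraries where they do the work, as an engineer would, in place of code of your own. Each camera call takes 0.05 s, during which the arm holds its last target. There are 200 camera calls.

TASK

The calculator needs a fresh pair of batteries from the dispenser on the desk. With the fingertips push the dispenser's catch tray fully home under the mouth, then press the orange lever's thumb pad all the way down once, until the gate lifts and one pair of batteries has rolled into the tray, and let the lever come all the way back up. Do not touch the batteries, keep the other four in the chute, and leave everything else on the desk where it stands.

Things in the scene. Friction and masses are not known exactly. Their poses are not given: they have to be found in the camera images.
- dispenser: grey battery dispenser fixed to the desk, 190 x 90 mm. Origin on the desk under its middle, z up, -x to the mouth and tray, +x to the chute's high back end, lever pad on the +y side. The chute, 55 mm wide between clear walls, slopes 22 deg down to its mouth at x -30, z 36 mm, and holds six batteries; its wall tops rise from 58 mm (mouth) to 102 mm (back); outer wall face at y = +31 mm
- tray (a joint): black catch tray on runners under the mouth: 0 fully home (hard stop), grows (m) as it is drawn out along the dispenser's -x, at most 0.065; starts 0.035 to 0.06 out, leaving a gap under the mouth. Friction about 1.2 N
- tray_front (a point): centre of the outer face of the tray's upright front panel, which faces the dispenser's -x: 84 mm wide, 4.5 to 34.5 mm above the desk, this point 19.5 mm above it. Moves with the tray; axes as the dispenser's
- tray_floor (a point): centre of the top of the tray's floor, 10.5 mm above the desk, falling 4.6 deg to the front; the inside is 73 mm along the dispenser's x, 60 mm along y, walls 14 mm or more above this point. Moves with the tray; axes as the dispenser's
- lever (a joint): orange rocking lever on a cross axle (x -16, z 66 mm): 0 at rest, gate shut; grows (rad) as its pad is pressed down; hard stop 0.50. Past about 0.40 the gate on its downhill end clears the batteries while a finger on its uphill end holds back the third and later ones: one full press and release lets out one pair. Sprung: about 1.5 N at rest to 3 N at the stop, on the pad
- pad_top (a point): centre of the top of the lever's thumb pad, 34 mm along the lever by 38 mm across (dispenser y +34 to +72 mm). At rest 96 mm above the desk, sloping up 22 deg towards the dispenser's +x; fully down 67 mm above it, sloping down 7 deg and 8 mm farther to +x. Turns with the lever
- cell1: red and white AA-size battery, 15 mm diameter (rolls as 17 mm), 50 mm long, number 1 from the gate, lying across the chute. Origin on its skin, 7 mm off its axis at mid-length; its y axis is the long axis
- cell2: red and white AA-size battery, 15 mm diameter (rolls as 17 mm), 50 mm long, number 2 from the gate, lying across the chute. Origin on its skin, 7 mm off its axis at mid-length; its y axis is the long axis
- cell3: red and white AA-size battery, 15 mm diameter (rolls as 17 mm), 50 mm long, number 3 from the gate, lying across the chute. Origin on its skin, 7 mm off its axis at mid-length; its y axis is the long axis
- cell4: red and white AA-size battery, 15 mm diameter (rolls as 17 mm), 50 mm long, number 4 from the gate, lying across the chute. Origin on its skin, 7 mm off its axis at mid-length; its y axis is the long axis
- cell5: red and white AA-size battery, 15 mm diameter (rolls as 17 mm), 50 mm long, number 5 from the gate, lying across the chute. Origin on its skin, 7 mm off its axis at mid-length; its y axis is the long axis
- cell6: red and white AA-size battery, 15 mm diameter (rolls as 17 mm), 50 mm long, number 6 from the gate, lying across the chute. Origin on its skin, 7 mm off its axis at mid-length; its y axis is the long axis
- glue_stick: standing glue stick, 26 mm diameter, 90 mm tall; origin under its middle; stands by, not part of the job
- mug: white mug with a handle, 92 x 127 mm, 95 mm tall; origin under its middle; stands by, not part of the job
- pen_pot: black pot full of pens, 80 mm diameter, 147 mm tall with the pens; origin under its middle; stands by, not part of the job
- tape_roll: roll of cream tape lying flat, 98 mm across, 25 mm tall; origin under its middle; stands by, not part of the job

How it is judged:
On the way, in this order (a step that is already met when the one before it is completed fails the run):
1. the catch tray is fully home, the lever still up and all six batteries in the chute (value of joint tray below 0.004 m and value of joint lever below 0.05 rad and z of each of cell1, cell2, cell3, cell4, cell5, cell6 in the frame of dispenser above 0.038 m), for 0.2 s.
2. the fingers press the lever's pad right down with the tray home (value of joint tray below 0.004 m and value of joint lever above 0.38 rad and contact force between the fingers and lever above 0.3 N), for 0.1 s.
3. the first pair lies in the tray and the lever is back up (value of joint tray below 0.004 m and value of joint lever below 0.05 rad and x of cell1 in the frame of tray_floor between -0.038 and 0.038 m and y of cell1 in the frame of tray_floor between -0.012 and 0.012 m and z of cell1 in the frame of tray_floor between -0.005 and 0.032 m and x of cell2 in the frame of tray_floor between -0.038 and 0.038 m and y of cell2 in the frame of tray_floor between -0.012 and 0.012 m and z of cell2 in the frame of tray_floor between -0.005 and 0.032 m), for 0.3 s.
At the end, for the whole second after the job is handed in: The tray is within 4 mm of fully home, the lever back up within 0.05 rad, the first two batteries lie still in the tray, and the other four lie still in the chute (all of step 3 and z of each of cell3, cell4, cell5, cell6 in the frame of dispenser above 0.038 m and linear speed of each of cell1, cell2, cell3, cell4, cell5, cell6 below 0.02 m/s); the robot touches nothing.
It fails at once if more than one pair is let out: a third battery leaves the chute (not (z of cell3 in the frame of dispenser above 0.038 m) or not (z of cell4 in the frame of dispenser above 0.038 m) or not (z of cell5 in the frame of dispenser above 0.038 m) or not (z of cell6 in the frame of dispenser above 0.038 m)).
It fails at once if a battery is touched with the fingers (contact force between the fingers and cell1 above 0.3 N or contact force between the fingers and cell2 above 0.3 N or contact force between the fingers and cell3 above 0.3 N or contact force between the fingers and cell4 above 0.3 N or contact force between the fingers and cell5 above 0.3 N or contact force between the fingers and cell6 above 0.3 N).
It fails at once if another thing on the desk is moved by more than 15 mm (distance of any of glue_stick, mug, pen_pot, tape_roll from where it was at the start of the episode above 0.015 m).
It also fails if it takes over 42 s, if anything falls off the work surface, if the arm or the gripper's body presses on something with over 40 N, if the wrist force passes 120 N, or if a joint passes its speed limit or range.

## Working session

There is one attempt and no reset: what is moved stays moved. The work goes in short steps, Python scripts to look and compute and a tool call to move; the robot and the scene stay as the last step left them, time stands still between calls to the robot, and variables do not carry over. Pictures are saved under pics/ and viewed, at most 10 in all, crops included, and the job is handed in when it is done.

Besides the shell and the picture viewer there is one more tool, called after "Call:" as name(argument=value, ...), one argument or row to a line, values as JSON. jog_arm: Moves the arm, as the interface text tells. Its arguments: {"type":"object","properties":{"deltas":{"type":"array"},"newtons":{"type":"number"}},"required":["deltas"]}

```bash
mkdir -p pics; python3 - <<'E'
from station import bot
import cv2,pickle
d={}
for n in("scene","top"):
    c=bot.read_camera(n);d[n]=c;cv2.imwrite(f"pics/{n}0.png",c["img"][...,::-1]);print(n,c["K"],c["eye"],c["attitude"])
pickle.dump(d,open("c0.pkl","wb"))
print(bot.get_obs(),bot.tip_reach)
E
```

```text
scene [[547.57181606   0.         322.1963251 ]
 [  0.         547.57181606 228.78017133]
 [  0.           0.           1.        ]] [-0.3696282   0.69981853  0.92669921] [ 0.16540272 -0.35294494  0.82241127 -0.41438088]
top [[495.48541515   0.         318.22613258]
 [  0.         495.48541515 241.0874753 ]
 [  0.           0.           1.        ]] [ 0.23354895 -0.08763031  1.2112138 ] [ 0.0696648  -0.70319959  0.70523725 -0.05742453]
{'t': 0.1, 'q': array([ 1.14689895,  0.47773294,  0.02238261,  1.55635395, -0.01150281,
        1.10929236, -0.08313737]), 'joint_vel': array([ 0.00045289, -0.00231804, -0.00080578, -0.00262296,  0.00011103,
        0.00186578,  0.00082604]), 'joint_torque': array([ 5.70966076e-03, -5.97758675e+01,  1.61370344e+00, -2.81955743e+01,
        1.27758514e-02,  4.98038411e-03, -1.64829814e-06]), 'eef_pos': array([ 0.20945288, -0.64115828,  0.2524127 ]), 'tool_rot': array([-8.05075938e-04,  9.87563795e-01,  1.57216614e-01, -1.97483310e-04]), 'contact_force': array([-0.29653303,  0.013803  , -0.3291871 ]), 'torque': array([ 0.00630134,  0.05413004, -0.00643406]), 'grasp_force': 0.0, 'gripper_width': 0.9971963437650431} 0.022
```

View pics/scene0.png

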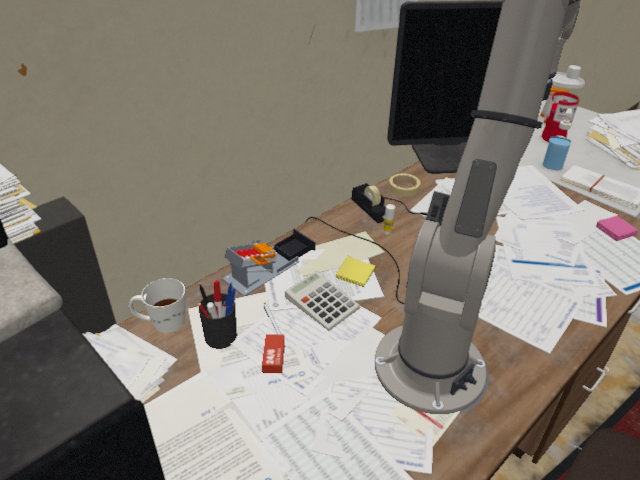

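View pics/top0.png

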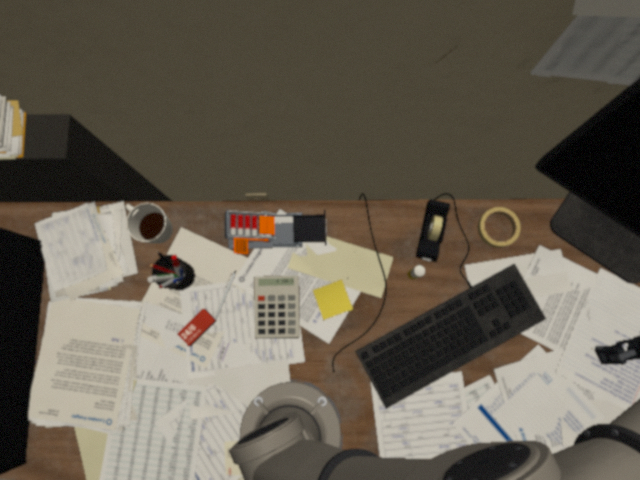

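```bash
cat > h.py <<'E'
import numpy as np
from scipy.spatial.transform import Rotation as R
def ray(c,u,v):
    w,x,y,z=c["attitude"];d=np.linalg.inv(c["K"])@[u,v,1]
    return R.from_quat([x,y,z,w]).apply(d)
def onz(c,u,v,z):
    d=ray(c,u,v);e=np.array(c["eye"]);return e+d*(z-e[2])/d[2]
def proj(c,p):
    w,x,y,z=c["attitude"];q=R.from_quat([x,y,z,w]).inv().apply(np.array(p)-c["eye"]);q=q@np.array(c["K"]).T;return q[...,:2]/q[...,2:]
E
python3 - <<'E'
import pickle,cv2,numpy as np
from h import *
d=pickle.load(open("c0.pkl","rb"))
a=d["top"]["img"][195:265,205:345,::-1];a=cv2.resize(a,None,fx=5.6,fy=5.6,interpolation=cv2.INTER_CUBIC)
cv2.imwrite("pics/topc.png",a)
b=d["scene"]["img"][215:305,210:330,::-1];b=cv2.resize(b,None,fx=6,fy=6,interpolation=cv2.INTER_CUBIC);cv2.imwrite("pics/scc.png",b)
t=d["top"]
for n,u,v,z in [("base",290,420,0),("trayR",325,228,.0345),("pad",242,245,.096),("back",226,228,.1),("mug",149,222,.09),("pot",172,270,.1),("edge",300,200,0),("glue",418,271,.09)]:print(n,onz(t,u,v,z).round(3))
E
```

```text
base [ 0.03 -0.    0.  ]
trayR [ 0.48  -0.084  0.034]
pad [0.428 0.106 0.096]
back [0.467 0.144 0.1  ]
mug [0.485 0.326 0.09 ]
pot [0.371 0.263 0.1  ]
edge [ 0.56  -0.021  0.   ]
glue [ 0.368 -0.294  0.09 ]
```

View pics/topc.png

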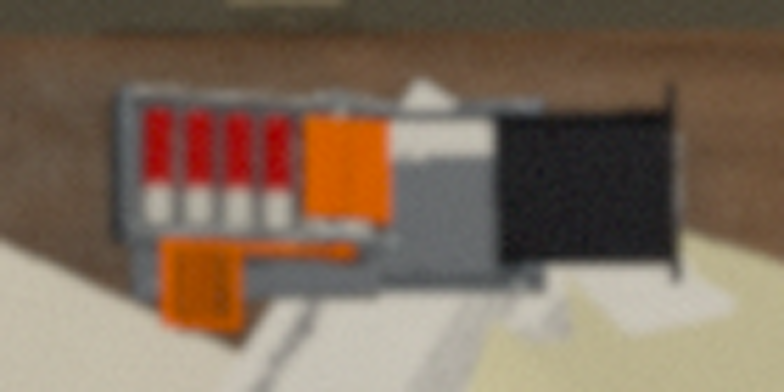

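View pics/scc.png

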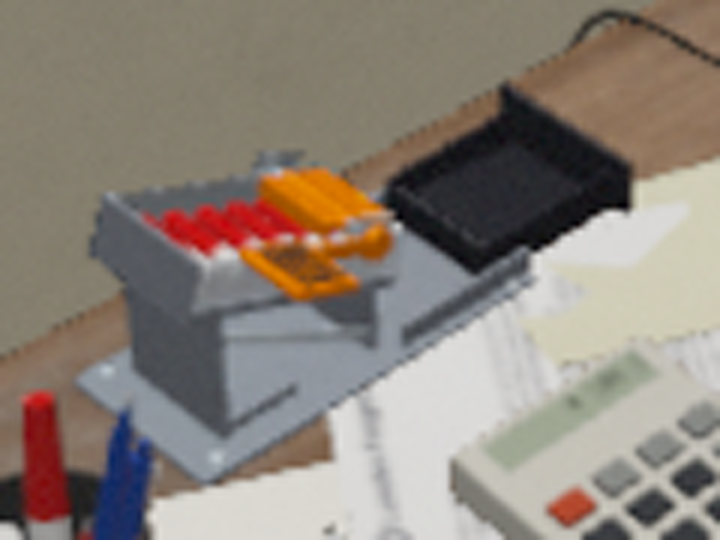

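```bash
python3 - <<'E'
import pickle
from h import *
d=pickle.load(open("c0.pkl","rb"));t=d["top"];s=d["scene"]
T=lambda u,v,z:onz(t,205+(u+.5)/5.6-.5,195+(v+.5)/5.6-.5,z)
S=lambda u,v,z:onz(s,210+(u+.5)/6-.5,215+(v+.5)/6-.5,z)
P=lambda *a:print(*[x.round(4) if hasattr(x,'round') else x for x in a])
a,b=T(672,88,.0345),T(679,278,.0345);P("panel",a,b,(a+b)/2,np.linalg.norm(a-b))
P("panel scene",S(508,88,.0345),S(632,165,.0345))
P("pad",T(203,285,.096),"lowedge",T(203,330,.096),T(203,240,.096),T(163,285,.102),T(243,285,.09))
P("pad scene",S(300,270,.096))
P("back top corners",T(118,90,.102),T(115,238,.102))
P("base far +y corner scene",S(210,478,.004),S(80,382,.004),S(530,265,.004),'top',T(135,300,.004),T(540,288,.01),T(540,100,.01))
E
```

```text
panel [ 0.524  -0.083   0.0345] [ 0.4399 -0.0857  0.0345] [ 0.482  -0.0843  0.0345] 0.0841
panel scene [ 0.5168 -0.0804  0.0345] [ 0.4386 -0.0831  0.0345]
pad [0.4271 0.1089 0.096 ] lowedge [0.4084 0.1084 0.096 ] [0.4458 0.1094 0.096 ] [0.4261 0.1242 0.102 ] [0.428  0.0935 0.09  ]
pad scene [0.4228 0.1113 0.096 ]
back top corners [0.5078 0.1452 0.102 ] [0.4457 0.1444 0.102 ]
base far +y corner scene [0.4345 0.1537 0.004 ] [0.5163 0.1581 0.004 ] [ 0.4456 -0.0291  0.004 ] top [0.4364 0.1551 0.004 ] [ 0.44   -0.0245  0.01  ] [ 0.5249 -0.0241  0.01  ]
```

Call:
jog_arm(
  deltas=[
    [0.02,0.038,0,0,0,-0.0293,0],
    [0.02,0.038,0,0,0,-0.0293,0],
    [0.02,0.038,0,0,0,-0.0293,0],
    [0.02,0.038,0,0,0,-0.0293,0],
    [0.02,0.038,0,0,0,-0.0293,0],
    [0.02,0.038,0,0,0,-0.0293,0],
    [0.02,0.038,0,0,0,-0.0293,0],
    [0.02,0.038,0,0,0,-0.0293,0],
    [0.02,0.038,0,0,0,-0.0293,0],
    [0.02,0.038,0,0,0,-0.0293,0],
  ],
)

```text
t: 1.1
eef_pos: [0.4099, -0.2599, 0.2532]
tool_rot: [0.0, 1.0, 0.011, -0.0]
contact_force: [-0.0, -0.4, -0.7]
gripper_width: -0.003
grasp_force: 0.0
```

Call:
jog_arm(
  deltas=[
    [0.0235,0.034,0,0,0,0,0],
    [0.024,0.034,0,0,0,0,0],
    [0.016,0.034,0,0,0,0,0],
    [0.008,0.034,-0.02,0,0,0,0],
    [0,0,-0.04,0,0,0,0],
    [0,0,-0.04,0,0,0,0],
    [0,0,-0.04,0,0,0,0],
    [0,0,0,0,0,0,0],
    [0,0,0,0,0,0,0],
  ],
)

```text
t: 2.0
eef_pos: [0.4809, -0.1255, 0.1135]
tool_rot: [-0.0, 1.0, 0.011, -0.001]
contact_force: [0.1, 0.5, 0.6]
gripper_width: 0.001
grasp_force: 0.0
```

```bash
python3 - <<'E'
from station import bot
import cv2,numpy as np
c=bot.read_camera("top");cv2.imwrite("pics/top1.png",cv2.resize(c["img"][180:280,200:360,::-1],None,fx=4,fy=4,interpolation=3))
o=bot.get_obs();print(o["t"],o["eef_pos"],o["tool_rot"],o["gripper_width"],o["contact_force"],bot.tip_reach)
E
```

```text
2.05 [ 0.48202362 -0.12577195  0.11464361] [1.16463433e-04 9.99935532e-01 1.13328575e-02 6.96135538e-04] 0.0027253750805400698 [ 0.89243226 -0.0294993  -0.13135873] 0.022
```

View pics/top1.png

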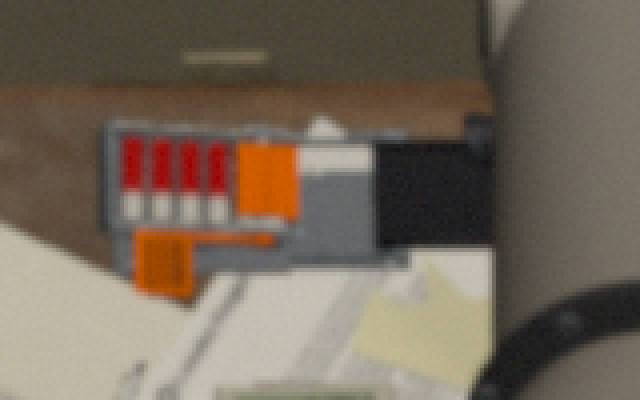

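The arm hides the panel, which is at about column 495. The dispenser itself hasn't moved. Next I'll go down and push.

Call:
jog_arm(
  deltas=[
    [0,0,-0.03,0,0,0,0],
    [0,0,-0.03,0,0,0,0],
    [0,0,-0.0185,0,0,0,0],
    [0,0,0,0,0,0,0],
    [0,0.01,0,0,0,0,0],
    [0,0.01,0,0,0,0,0],
    [0,0.008,0,0,0,0,0],
    [0,0.008,0,0,0,0,0],
    [0,0.006,0,0,0,0,0],
    [0,0,0,0,0,0,0],
  ],
)

```text
t: 3.05
eef_pos: [0.4813, -0.0824, 0.0351]
tool_rot: [-0.0, 1.0, 0.012, 0.0]
contact_force: [-0.4, -0.1, -0.4]
gripper_width: -0.001
grasp_force: 0.0
```

Call:
jog_arm(
  deltas=[
    [0,0.005,0,0,0,0,0],
    [0,0.005,0,0,0,0,0],
    [0,0,0,0,0,0,0],
  ],
)

```text
t: 3.35
eef_pos: [0.4809, -0.0729, 0.0347]
tool_rot: [-0.0, 1.0, 0.012, -0.0]
contact_force: [0.6, 0.2, 0.4]
gripper_width: 0.002
grasp_force: 0.0
```

```bash
python3 - <<'E'
from station import bot
import cv2,numpy as np
c=bot.read_camera("scene");cv2.imwrite("pics/sc2.png",cv2.resize(c["img"][205:315,200:350,::-1],None,fx=5,fy=5,interpolation=3))
o=bot.get_obs();print(o["t"],o["eef_pos"],o["contact_force"])
E
```

```text
3.4 [ 0.4809977  -0.07315991  0.03468374] [-0.80624926 -0.16578846 -0.4156371 ]
```

View pics/sc2.png

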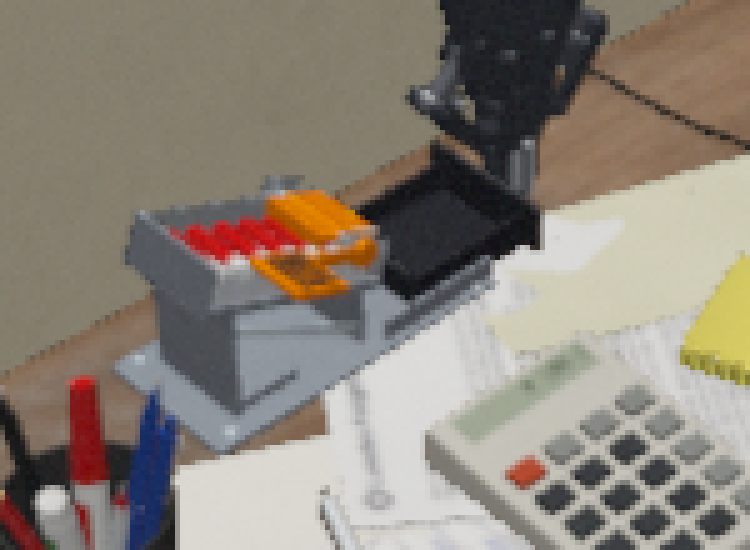

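Fingers are on the panel (about 520,180) and the tray has slid in part way, so I'll keep pushing.

Call:
jog_arm(
  deltas=[
    [0,0.004,0,0,0,0,0],
    [0,0.004,0,0,0,0,0],
    [0,0.003,0,0,0,0,0],
    [0,0,0,0,0,0,0],
  ],
)

```text
t: 3.8
eef_pos: [0.481, -0.062, 0.0347]
tool_rot: [-0.0, 1.0, 0.012, -0.0]
contact_force: [0.2, -0.2, 0.3]
gripper_width: -0.0
grasp_force: 0.0
```

Call:
jog_arm(
  deltas=[
    [0,0.003,0,0,0,0,0],
    [0,0.003,0,0,0,0,0],
    [0,0,0,0,0,0,0],
  ],
)

```text
t: 4.1
eef_pos: [0.4811, -0.0561, 0.0348]
tool_rot: [-0.0, 1.0, 0.012, 0.0]
contact_force: [0.2, 0.0, 0.3]
gripper_width: -0.001
grasp_force: 0.0
```

Call:
jog_arm(
  deltas=[
    [0,0.003,0,0,0,0,0],
    [0,0.003,0,0,0,0,0],
    [0,0,0,0,0,0,0],
  ],
)

```text
t: 4.4
eef_pos: [0.4812, -0.05, 0.0348]
tool_rot: [-0.0, 1.0, 0.012, 0.0]
contact_force: [-0.7, -0.2, 0.4]
gripper_width: -0.003
grasp_force: 0.0
```

Call:
jog_arm(
  deltas=[
    [0,0.003,0,0,0,0,0],
    [0,0.003,0,0,0,0,0],
    [0,0,0,0,0,0,0],
  ],
)

```text
t: 4.7
eef_pos: [0.4812, -0.045, 0.0349]
tool_rot: [0.0, 1.0, 0.011, 0.0]
contact_force: [-0.7, -3.8, 0.5]
gripper_width: -0.001
grasp_force: 1.7
```

Call:
jog_arm(
  deltas=[
    [0,0.002,0,0,0,0,0],
    [0,0.001,0,0,0,0,0],
    [0,0,0,0,0,0,0],
  ],
)

```text
t: 5.0
eef_pos: [0.4811, -0.0447, 0.0349]
tool_rot: [0.002, 1.0, 0.01, -0.0]
contact_force: [-0.4, -10.6, 0.5]
gripper_width: 0.001
grasp_force: 5.4
```

Call:
jog_arm(
  deltas=[
    [0,-0.015,0,0,0,0,0],
    [0,-0.015,0,0,0,0,0],
    [0,0,0.04,0,0,0,0],
    [0,0,0.045,0,0,0,0],
    [0,0,0.045,0,0,0,0],
    [-0.014,0.02,0.035,0,0,0,0],
    [-0.014,0.04,0,0,0,0,0],
    [-0.014,0.04,0,0,0,0,0],
    [-0.014,0.04,0,0,0,0,0],
    [0,0.04,0,0,0,0,0],
  ],
)

```text
t: 6.0
eef_pos: [0.4232, 0.11, 0.2]
tool_rot: [0.0, 1.0, 0.012, -0.0]
contact_force: [1.7, -0.0, 0.0]
gripper_width: -0.002
grasp_force: 0.0
```

Call:
jog_arm(
  deltas=[
    [0,0,-0.02,0,0,0,0],
    [0,0,-0.025,0,0,0,0],
    [0,0,-0.01,0,0,0,0],
    [0,0,0,0,0,0,0],
    [0,0,0,0,0,0,0],
  ],
)

```text
t: 6.5
eef_pos: [0.4254, 0.1085, 0.1453]
tool_rot: [-0.0, 1.0, 0.011, 0.0]
contact_force: [0.3, 0.1, 0.1]
gripper_width: -0.0
grasp_force: 0.0
```

```bash
python3 - <<'E'
from station import bot
import cv2,numpy as np
c=bot.read_camera("scene");cv2.imwrite("pics/sc3.png",cv2.resize(c["img"][205:315,200:350,::-1],None,fx=5,fy=5,interpolation=3))
o=bot.get_obs();print(o["t"],o["eef_pos"],o["tool_rot"],o["contact_force"])
from h import *
print((proj(c,o["eef_pos"]-[0,0,.022])-[200,205])*5)
E
```

```text
6.55 [0.42575964 0.10851369 0.14561258] [-2.18240863e-04  9.99937343e-01  1.11751201e-02  6.16249670e-04] [ 0.17695816 -0.38495428 -0.49864949]
[295.76907992 221.59291208]
```

View pics/sc3.png

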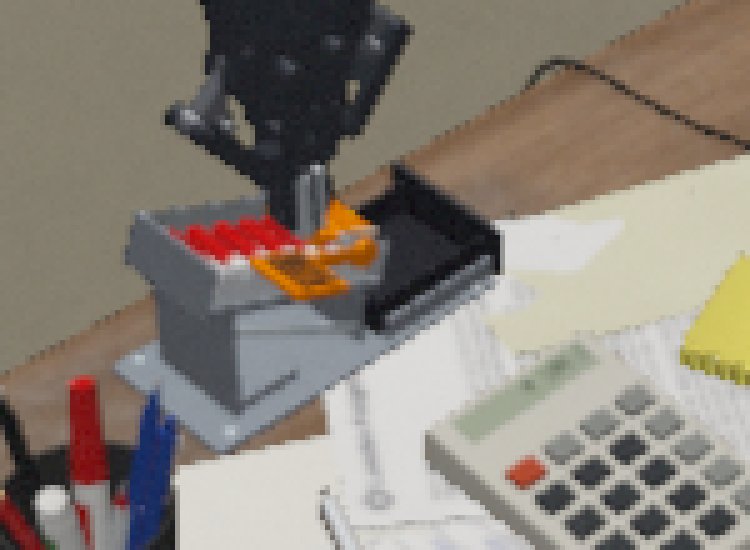

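Call:
jog_arm(
  deltas=[
    [0,0,-0.012,0,0,0,0],
    [0,0,-0.01,0,0,0,0],
    [0,0.001,-0.007,0,0,0,0],
    [0,0.002,-0.007,0,0,0,0],
    [0,0.002,-0.007,0,0,0,0],
    [0,0.002,-0.006,0,0,0,0],
    [0,0.001,-0.004,0,0,0,0],
    [0,0,-0.002,0,0,0,0],
    [0,0,0,0,0,0,0],
  ],
)

```text
t: 7.45
eef_pos: [0.4251, 0.1164, 0.0899]
tool_rot: [0.0, 1.0, 0.011, -0.0]
contact_force: [-1.9, -1.6, 6.3]
gripper_width: 0.001
grasp_force: 3.3
```

Call:
jog_arm(
  deltas=[
    [0,0,-0.001,0,0,0,0],
    [0,0,-0.001,0,0,0,0],
    [0,0,0,0,0,0,0],
    [0,0,0,0,0,0,0],
    [0,0,0,0,0,0,0],
    [0,0,0,0,0,0,0],
    [0,0,0,0,0,0,0],
  ],
)

```text
t: 8.15
eef_pos: [0.4252, 0.1164, 0.089]
tool_rot: [0.0, 1.0, 0.011, 0.0]
contact_force: [-5.0, -1.1, 19.1]
gripper_width: -0.003
grasp_force: 9.4
```

```bash
python3 - <<'E'
from station import bot
import cv2,numpy as np
c=bot.read_camera("scene");cv2.imwrite("pics/sc4.png",cv2.resize(c["img"][205:315,200:350,::-1],None,fx=5,fy=5,interpolation=3))
o=bot.get_obs();print(o["t"],o["eef_pos"],o["contact_force"])
E
```

```text
8.2 [0.42520275 0.11641908 0.08895762] [-4.49385516 -1.42882057 19.05822099]
```

View pics/sc4.png

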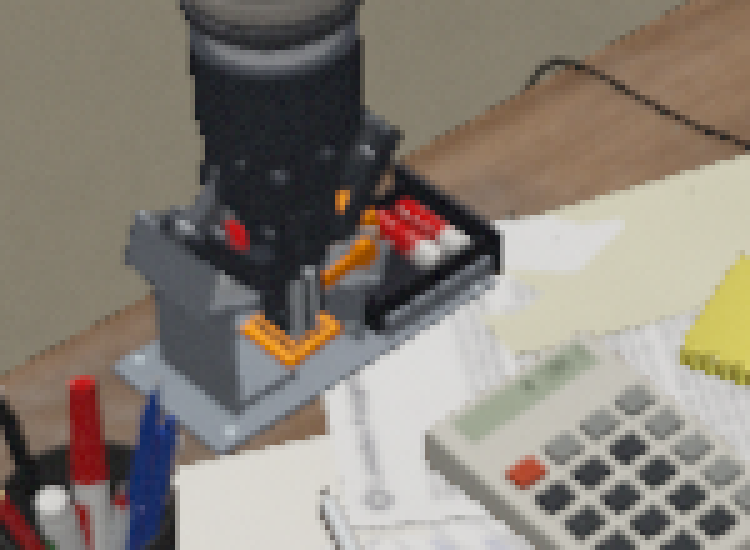

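The lever is fully down. Two batteries lie in the tray at about (405,235) and (435,225), so I'll release the lever and retreat.

Call:
jog_arm(
  deltas=[
    [0,0,0.005,0,0,0,0],
    [0,-0.002,0.008,0,0,0,0],
    [0,-0.003,0.009,0,0,0,0],
    [0,-0.003,0.01,0,0,0,0],
    [0,0,0.015,0,0,0,0],
    [0,0,0.03,0,0,0,0],
    [0,0,0.04,0,0,0,0],
    [0,-0.03,0.03,0,0,0,0],
    [0,-0.04,0,0,0,0,0],
    [0,-0.04,0,0,0,0,0],
  ],
)

```text
t: 9.2
eef_pos: [0.4255, -0.003, 0.2366]
tool_rot: [0.0, 1.0, 0.012, 0.002]
contact_force: [0.7, -1.3, -0.8]
gripper_width: 0.003
grasp_force: 0.0
```

Call:
jog_arm(
  deltas=[
    [0.02,-0.04,0,0,0,0,0],
    [0.02,-0.04,0,0,0,0,0],
    [0,-0.04,0,0,0,0,0],
    [0,-0.04,0,0,0,0,0],
    [0,0,0,0,0,0,0],
    [0,0,0,0,0,0,0],
    [0,0,0,0,0,0,0],
    [0,0,0,0,0,0,0],
  ],
)

```text
t: 10.0
eef_pos: [0.4652, -0.1602, 0.235]
tool_rot: [-0.0, 1.0, 0.013, 0.0]
contact_force: [0.2, 0.2, -0.0]
gripper_width: 0.002
grasp_force: 0.0
```

```bash
python3 - <<'E'
from station import bot
import cv2,numpy as np
c=bot.read_camera("scene");cv2.imwrite("pics/sc5.png",cv2.resize(c["img"][205:315,200:350,::-1],None,fx=5,fy=5,interpolation=3))
o=bot.get_obs();print(o["t"],o["eef_pos"],o["contact_force"])
E
```

```text
10.05 [ 0.46525901 -0.16036028  0.23497868] [ 1.10456977 -0.17486033 -0.47215691]
```

View pics/sc5.png

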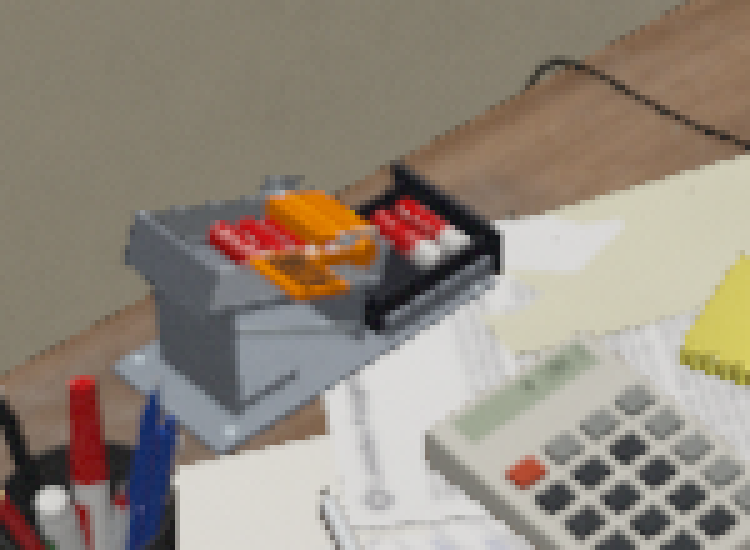

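The lever is back up (pad at about 300,270, as before). The tray is home with two batteries in it, and the rest are still in the chute.

```bash
python3 -c "
from station import bot
print(bot.hand_in())"
```

```text
the job is handed in; nothing more can be done
None
```

I handed the job in at about 10 s of the 42 s allowed: the last picture shows the tray home with one pair of batteries in it and the lever back up; I saw no other battery leave the chute, though the lever hides part of it, and the hand-in gave no verdict.

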